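# Scoop the whole grinding balls out of the chips and charge the mill jar

### The arm

A 6-joint arm with a two-finger parallel gripper is mounted at the origin on the work surface. World frame = base frame: x ahead of the robot, y to its left, z up, the work surface at z = 0. Lengths are in m, angles in rad, forces in N, time in s.
With the tool pointing down it reaches from about 0.275 to 0.75 m from the base axis. Payload 10.2 kg.
Tool frame: the origin (TCP) lies midway between the tips of the shut fingers; the grasp point (between the pads) lies 19 mm behind it (env.hold_point_z is the distance from the TCP to the grasp point, in m); z points along the fingers, y is the line along which they close (so a half turn about z gives the same grasp; the last joint's range is limited). The gripper opens to 85 mm and grips with 20 to 120 N. Pads are 22 mm wide; open, the fingers measure 114 mm over their backs; the gripper's body (76 mm by 85 mm) begins 54 mm behind the grasp point. The pads swing forward as they close: fully open they stand 13 mm farther back than shut.
Start: joints at [-1.366, 0.313, 1.498, -0, 1.331, -0.223], TCP at [0.218, -0.478, 0.231] pointing down, gripper open.
Joint ranges: [-2.94, 2.94], [-0.97, 2.17], [0.19, 2.56], [-1.23, 4.37], [0.02, 3.11], [-2.88, 2.88]. Speed limits (rad/s): [2.39, 2.39, 3.01, 3.14, 3.14, 3.14].

### API

Orientations are given as a unit quaternion [x, y, z, w].
In Python, from bench import env, kinematics, monitor, eyes, job gives the robot as it stands. The module is installed in compiled form; this text tells all that it offers. Calls block until the motion is done:
- env.reach(position, orientation): joint-space move of the TCP to a pose.
- env.movel(position, velocity=0.15, frame=None, guard=None): straight line of the TCP; frame=None keeps the orientation; velocity is the mean speed in m/s. With guard (N) it stops when the force on the tool has changed by that much, and returns True; else False.
- env.set_joints(angles): joint-space move.
- env.release() and env.close_gripper(effort=None): open the fingers fully, or close them until they stop; effort is the grip in N (None keeps the last).
- env.hold(seconds).
- kinematics.ik(position, orientation): joint angles nearest the present ones, or None.
- monitor.sense(): the state.
- eyes.grab_frame(name): name is "scene" or "top" or "wrist"; returns a dict with "frame" (480x640x3 uint8, red, green, blue), "mtx" (3x3 intrinsics, pixels), "view" (4x4, takes a point from world to camera coordinates). Camera axes: x right, y down, z forward; pixel columns grow to the right and rows downward; lengths in m; the calibration is good to about 2 mm. A picture is of the moment at which its call begins. There is no depth.
A pose or a line that the arm cannot do raises env.MotionError and nothing moves.
- job.hand_in(): hands the job in; it is judged then, once.
The state is a dict: "clock": time; "joints": joint angles; "qvel": joint speeds; "joint_efforts": joint torques, N m; "position": TCP position; "ee_rot": TCP orientation; "contact_force": force on the tool from outside, world axes, zero at the start; "ft_torque": the same for the moment, N m; "finger_gap": opening from 0.0 (shut) to 1.0 (fully open); "gripper_force": force on a finger pad.
Only numpy, scipy, OpenCV 4.12 (cv2) and the standard library are available. Lean on these libraries where they do the work, as an engineer would, in place of code of your own. Each camera call takes 0.05 s, during which the arm holds its last target. There are 200 camera calls.

### The job

Use the slotted scoop to lift the five whole grinding balls out of the tray, letting the broken chips drop back through the slots into the tray, and tip the balls into the open white mill jar. Every ball must end in the jar and every chip in the tray; do not touch balls or chips with the fingers, and leave the jar standing where it is and the other things undisturbed. Finish by setting the scoop down flat on the bench and letting go of it.

Things in the scene. Friction and masses are not known exactly. Their poses are not given: they have to be found in the camera images.
- scoop_grip (a point): Centre of the black handle of a stainless slotted scoop (0.14 kg) standing flat on the bench, handle roughly towards the robot. Handle: level flat-sided bar 90 mm long (x), 22 wide (y), 24 high, centre 82 mm above the scoop's underside. Axes: x from handle to the open front, y left, z up. Pinch the flat sides from above, firmly: the loaded head pulls its nose down.
- scoop_floor (a point): Centre of the slotted floor, on top of its bars: 85 mm ahead of and 78 mm below the handle's centre, 4 mm above the underside, same axes. Six round 4 mm bars along x, 18 mm apart (14 mm slots), 95 mm wide overall; they bend up 50 mm behind this point into a barred back 34 mm high. A wire side rail runs 26 mm up along each outer bar. A ball settles between two bars and rolls along them at a few degrees of tilt.
- scoop_nose (a point): Middle of the scoop's open front, 50 mm ahead of point scoop_floor and 2 mm lower, at the round ends of the bars (2 mm above their underside); no front wall, so the bars slide under balls lying on a floor. With the nose up balls roll to the back, with the nose down they roll off here.
- tray_floor (a point): Centre of the inner floor (3 mm above the bench) of the steel tray, fixed to the bench. Inside 250 mm long (x, pointing away from the robot), 108 wide (y); upright walls 38 mm high, 3 thick. Balls and chips start on the far side of this point; the near 120 mm is empty: the scoop's head fits there, 6 mm to spare on either side.
- jar_floor (a point): Centre of the inner floor, 8 mm above the bench, of the white porcelain mill jar: loose, about 0.95 kg, open at the top, 122 mm across outside, 110 mm inside, two black rubber bands round it.
- jar_mouth (a point): Centre of the jar's open mouth, level with the rim, 85 mm above the bench.
- ball1_center (a point): Centre of a whole white ceramic grinding ball, 26 mm in diameter, about 40 g, smooth; it rolls freely.
- ball2_center (a point): Centre of a whole white ceramic grinding ball, 26 mm in diameter, about 40 g, smooth; it rolls freely.
- ball3_center (a point): Centre of a whole white ceramic grinding ball, 26 mm in diameter, about 40 g, smooth; it rolls freely.
- ball4_center (a point): Centre of a whole white ceramic grinding ball, 26 mm in diameter, about 40 g, smooth; it rolls freely.
- ball5_center (a point): Centre of a whole white ceramic grinding ball, 26 mm in diameter, about 40 g, smooth; it rolls freely.
- chip1: A broken chip of a ball, off-white, about 12 x 10 x 8 mm, 10 g; origin at its centre.
- chip2: A broken chip of a ball, off-white, about 12 x 10 x 8 mm, 10 g; origin at its centre.
- chip3: A broken chip of a ball, off-white, about 12 x 10 x 8 mm, 10 g; origin at its centre.
- chip4: A broken chip of a ball, off-white, about 12 x 10 x 8 mm, 10 g; origin at its centre.
- jar_lid: Bystander: the jar's white porcelain lid, 122 mm across, 36 mm high with its knob, lying on the bench; origin under its centre.
- sample: Bystander: sample bottle of dark red must with a white cap, 52 mm across, 100 mm high; origin under its centre.
- stopper: Bystander: brown rubber bung, 50 mm across, 40 mm high; origin under its centre.

How it is judged:
By the outcome, as a careful person would: the job done as asked, in the order asked, and still so for the second after the job is handed in, with the robot touching nothing.
It also fails if it takes over 72 s, if anything falls off the work surface, if the arm or the gripper's body presses on something with over 40 N, if the wrist force passes 120 N, or if a joint passes its speed limit or range.

## Working session

There is one attempt and no reset: what is moved stays moved. The work goes in short steps, each a Python script; the robot and the scene stay as the last script left them, time stands still between calls to the robot, and variables do not carry over. Pictures are saved under pics/ and viewed, at most 10 in all, crops included, and the job is handed in when it is done.

```bash
mkdir -p pics; python3 - <<'E'
from bench import env,eyes,monitor
import cv2
for n in("top","scene"):
    f=eyes.grab_frame(n); cv2.imwrite(f"pics/{n}0.png",f["frame"][:,:,::-1]); print(n,f["mtx"].tolist(),f["view"].round(4).tolist())
print(env.hold_point_z, monitor.sense())
E
```

```text
top [[538.736242183647, 0.0, 315.111021449167], [0.0, 538.736242183647, 239.02993717989295], [0.0, 0.0, 1.0]] [[0.1197, -0.9928, -0.0037, -0.0612], [-0.9719, -0.1165, -0.2044, 0.6269], [0.2025, 0.0281, -0.9789, 0.9833], [0.0, 0.0, 0.0, 1.0]]
scene [[569.1683880666756, 0.0, 322.83435050725404], [0.0, 569.1683880666756, 232.736157322054], [0.0, 0.0, 1.0]] [[-0.548, 0.8365, 0.0072, 0.3314], [0.6903, 0.4571, -0.5608, -0.3908], [-0.4724, -0.3024, -0.8279, 1.3415], [0.0, 0.0, 0.0, 1.0]]
0.0187 {'clock': 0.1, 'joints': array([-1.36636840e+00,  3.13385986e-01,  1.49832436e+00, -1.07469020e-05,
        1.33099060e+00, -2.23386001e-01]), 'qvel': array([ 0.00053293, -0.0017164 , -0.00295018,  0.000393  ,  0.00163894,
       -0.00107498]), 'joint_efforts': array([ 2.00518240e-03, -4.12900722e+01, -2.60139656e+01, -2.00848858e-04,
        3.00314750e-03, -1.67279796e-05]), 'position': array([ 0.21776194, -0.47747215,  0.23081026]), 'ee_rot': array([ 9.77208585e-01,  2.12280648e-01,  3.39458829e-08, -5.54170187e-04]), 'contact_force': array([ 0.10949911, -0.11680975, -0.03110853]), 'ft_torque': array([ 0.02773072,  0.01346484, -0.01077735]), 'gripper_force': 0.0, 'finger_gap': 1.0027613157083994}
```

View pics/top0.png

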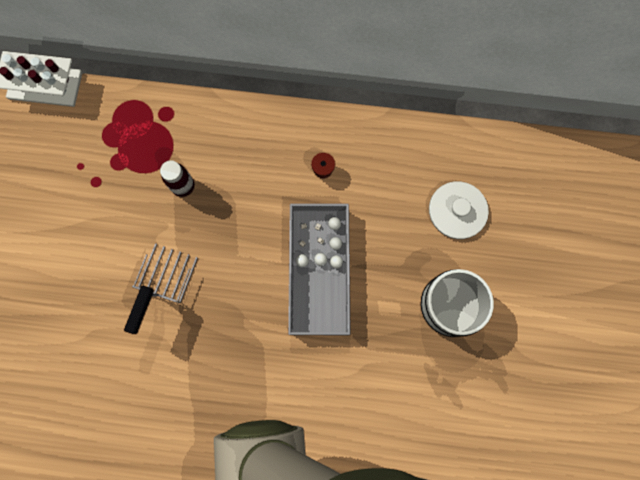

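View pics/scene0.png

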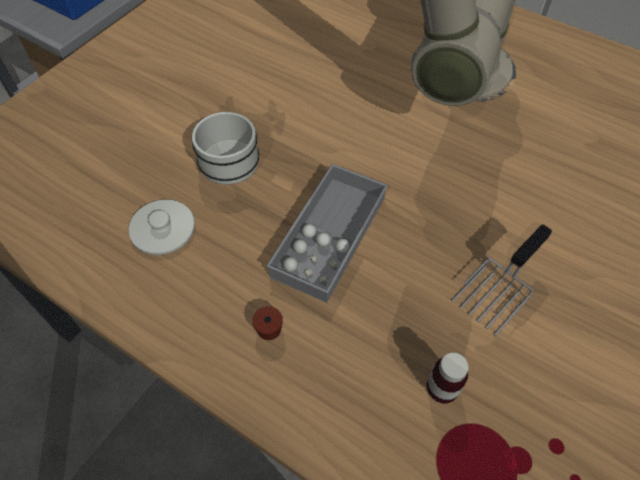

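```bash
cat >h.py <<'E'
import numpy as np,cv2
from scipy.spatial.transform import Rotation as R
from bench import env,eyes,monitor,kinematics,job
def ray(f,px,z):
    V=f["view"];Rm,t=V[:3,:3],V[:3,3];c=-Rm.T@t
    d=Rm.T@np.linalg.inv(f["mtx"])@np.array([px[0],px[1],1.]);return c+d*(z-c[2])/d[2]
def proj(f,p):
    q=f["view"][:3,:3]@np.asarray(p)+f["view"][:3,3];q=f["mtx"]@q;return q[:2]/q[2]
E
python3 - <<'E'
from h import *
f=eyes.grab_frame("top");I=f["frame"][:,:,::-1]
a=cv2.resize(I[200:340,280:360],None,fx=4.2,fy=4.2,interpolation=cv2.INTER_CUBIC)
b=cv2.resize(I[235:340,115:215],None,fx=4.2,fy=4.2,interpolation=cv2.INTER_CUBIC)
o=np.zeros((600,780,3),np.uint8);o[:a.shape[0],:a.shape[1]]=a;o[:b.shape[0],345:345+b.shape[1]]=b
cv2.imwrite("pics/crop1.png",o)
for n,p,z in[("h1",(131,331),.094),("h2",(147,291),.094),("tray nl",(289,335),.041),("nr",(350,335),.041),("fl",(290,205),.041),("fr",(349,205),.041),("jar",(459,302),.085),("lid",(459,210),.02),("bottle",(172,172),.1),("bung",(322,164),.04)]+[("ball",p,.016) for p in[(334,223),(335,243),(336,262),(320,258),(302,261)]]+[("chip",p,.007) for p in[(318,227),(303,227),(320,241),(303,243)]]:
    print(n,ray(f,p,z).round(4))
E
```

```text
h1 [0.4132 0.3266 0.094 ]
h2 [0.4888 0.3109 0.094 ]
tray nl [0.4418 0.042  0.041 ]
nr [ 0.4558 -0.0742  0.041 ]
fl [0.6982 0.0734 0.041 ]
fr [ 0.7123 -0.0447  0.041 ]
jar [ 0.5386 -0.2665  0.085 ]
lid [ 0.7344 -0.2704  0.02  ]
bottle [0.7207 0.3031 0.1   ]
bung [0.7926 0.0195 0.04  ]
ball [ 0.6777 -0.019   0.016 ]
ball [ 0.6364 -0.0257  0.016 ]
ball [ 0.5977 -0.0321  0.016 ]
ball [0.602  0.0009 0.016 ]
ball [0.5916 0.0363 0.016 ]
chip [0.6675 0.0128 0.007 ]
chip [0.6638 0.0436 0.007 ]
chip [0.6387 0.0052 0.007 ]
chip [0.6304 0.0394 0.007 ]
```

View pics/crop1.png

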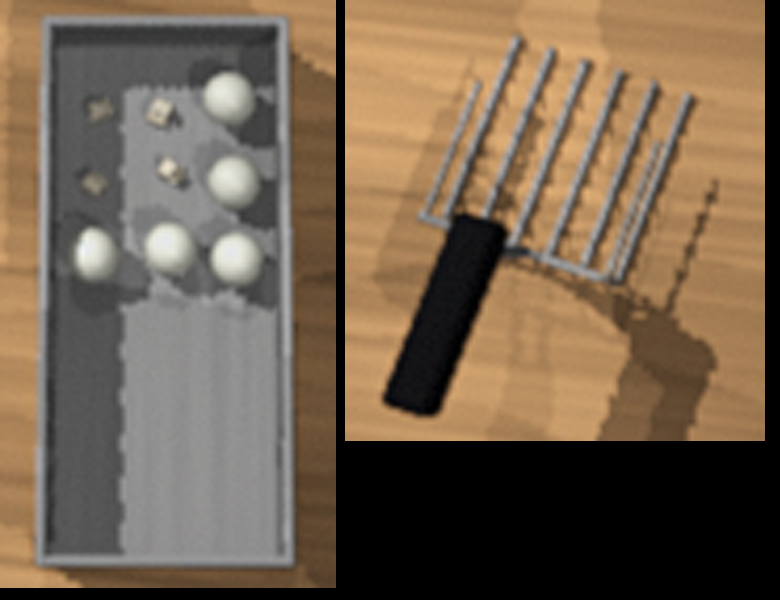

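```bash
cat >>h.py <<'E'
TC=np.array([.577,-.001]);TY=.118;JAR=np.array([.5386,-.2665])
S=np.diag([1.,-1,-1])
def tool(nose,yaw,up=0.,s=1):
    Rs=R.from_euler("z",yaw)*R.from_euler("y",-np.radians(up));M=Rs.as_matrix()
    T=M@np.diag([s,-s,-1.]);p=np.asarray(nose)+M@np.array([-.135,0,.080])+T[:,2]*env.hold_point_z
    return p,R.from_matrix(T).as_quat()
def tr(u,v,z):
    c,s=np.cos(TY),np.sin(TY);return np.array([TC[0]+c*u-s*v,TC[1]+s*u+c*v,z])
E
python3 - <<'E'
from h import *
f=eyes.grab_frame("top")
c=lambda x,y:(115+(x-345)/4.2,235+y/4.2)
P={k:ray(f,c(*p),.002)for k,p in dict(nL=(518,40),nR=(690,98),bL=(452,210),bR=(617,275)).items()}
print({k:v.round(4) for k,v in P.items()})
n=(P["nL"]+P["nR"])/2;d=n-(P["bL"]+P["bR"])/2;y1=np.arctan2(d[1],d[0]);w=P["nL"]-P["nR"];y2=np.arctan2(-w[0],w[1])
h=[ray(f,c(*p),.085) for p in((411,408),(481,224))];e=h[1]-h[0];y3=np.arctan2(e[1],e[0])
print(n,y1,y2,y3,np.linalg.norm(e),"handle",(h[0]+h[1])/2, "pred",n[:2]-.135*np.array([np.cos(y3),np.sin(y3)]))
yj=np.arctan2(JAR[1],JAR[0])
for s in(1,-1):
  for nm,a in dict(grasp=(n,y3),above=(n+[0,0,.1],y3),ent=(tr(-.012,0,.005),TY),enth=(tr(-.012,0,.11),TY),far=(tr(.123,0,.005),TY),fart=(tr(.12,0,.03),TY,15),lift=(tr(.1,0,.16),TY,15),jar=([*JAR,.13],yj,15),j0=([*JAR,.1],yj,0),jd=([*JAR,.09],yj,-35),jd2=([*JAR,.09],yj+.4,-35),jd3=([*JAR,.09],yj-.3,-35)).items():
    q=kinematics.ik(*tool(a[0],a[1],*(a[2:]),s=s));print(s,nm,None if q is None else np.round(q,2))
E
```

```text
{'nL': array([0.5922, 0.3398, 0.002 ]), 'nR': array([0.5737, 0.2512, 0.002 ]), 'bL': array([0.5058, 0.3565, 0.002 ]), 'bR': array([0.4844, 0.2719, 0.002 ])}
[0.58295735 0.29548669 0.002     ] -0.20948145199995913 -0.2051434493013226 -0.1863066871555597 0.08485236143105249 handle [0.45275301 0.321959   0.085     ] pred [0.45029352 0.32049284]
1 grasp [ 0.41  0.56  1.61 -0.    0.98  2.16]
1 above [ 0.41  0.43  1.51 -0.    1.2   2.16]
1 ent [-0.32  0.34  1.96 -0.    0.84  1.14]
1 enth [-0.32  0.17  1.85 -0.    1.12  1.14]
1 far [-0.21  0.58  1.56 -0.    1.    1.24]
1 fart [-0.27  0.47  1.82  0.17  0.61  1.06]
1 lift [-0.28  0.24  1.75  0.13  0.91  1.1 ]
1 jar [-0.76  0.11  2.    0.11  0.79  1.2 ]
1 j0 [-0.71  0.26  1.77 -0.    1.12  1.32]
1 jd [-0.63  0.69  1.07 -0.11  1.98  1.38]
1 jd2 [-0.59  0.68  1.09 -0.31  1.9   1.02]
1 jd3 [-0.67  0.68  1.08  0.06  1.98  1.67]
-1 grasp [ 0.41  0.56  1.61 -0.    0.98 -0.98]
-1 above [ 0.41  0.43  1.51 -0.    1.2  -0.98]
-1 ent [-0.32  0.34  1.96 -0.    0.84 -2.  ]
-1 enth [-0.32  0.17  1.85 -0.    1.12 -2.  ]
-1 far [-0.21  0.58  1.56 -0.    1.   -1.9 ]
-1 fart [-0.27  0.47  1.82  0.17  0.61 -2.08]
-1 lift [-0.28  0.24  1.75  0.13  0.91 -2.04]
-1 jar [-0.76  0.11  2.    0.11  0.79 -1.94]
-1 j0 [-0.71  0.26  1.77 -0.    1.12 -1.82]
-1 jd [-0.63  0.69  1.07 -0.11  1.98 -1.76]
-1 jd2 [-0.59  0.68  1.09 -0.31  1.9  -2.13]
-1 jd3 [-0.67  0.68  1.08  0.06  1.98 -1.47]
```

```bash
python3 - <<'E'
from h import *
y=-.2075;n=np.array([.4515,.3225,.002]);n[:2]+=.135*np.array([np.cos(y),np.sin(y)])
p,q=tool(n,y,s=-1)
env.reach(p+[0,0,.07],q);env.movel(p,.12)
env.close_gripper(110)
s=monitor.sense();print(s["finger_gap"],s["gripper_force"],s["position"]-p)
env.movel(p+[0,0,.11],.12)
e=tool(tr(-.012,0,.112),TY,s=-1);env.reach(*e);env.hold(.3)
s=monitor.sense();print(s["clock"],s["position"]-e[0],s["contact_force"])
f=eyes.grab_frame("top");I=f["frame"][:,:,::-1]
for v in(-.045,.045):
  print(proj(f,tr(-.012,v,.112)),proj(f,tr(-.112,v,.112)))
cv2.imwrite("pics/t2.png",cv2.resize(I[150:400,220:420],None,fx=2.4,fy=2.4,interpolation=cv2.INTER_CUBIC))
w=eyes.grab_frame("scene");cv2.imwrite("pics/s2.png",w["frame"][:,:,::-1])
E
```

```text
0.2406958872813871 107.42921233177185 [-6.36678068e-06  1.09844431e-04  3.95050854e-04]
7.15 [ 1.02707137e-04  3.71493510e-04 -3.57929630e-05] [-0.13574777  0.0574828  -1.41092283]
[344.24998055 269.07005276] [344.75339625 324.21604187]
[295.17624817 268.99915812] [294.64290657 324.12303618]
```

View pics/t2.png

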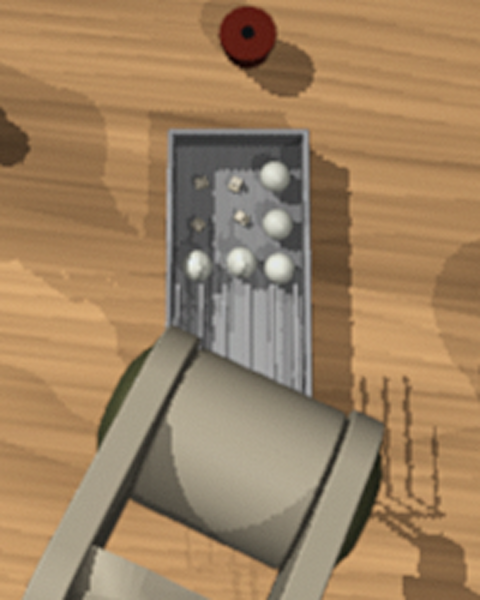

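```bash
sed -i 's/^S=.*/DV=-.002/' h.py; python3 - <<'E'
from h import *
def T(u,z,up=0): return tool(tr(u,DV,z),TY,up,-1)
env.movel(T(-.012,.112)[0],.1)
print("down",env.movel(T(-.012,.0055)[0],.08,guard=8))
s=monitor.sense();print(s["position"]-T(-.012,.0055)[0],s["contact_force"])
b=s["contact_force"]
env.hold(.2)
print("fwd",env.movel(T(.126,.0055)[0],.06,guard=10))
s=monitor.sense();print(s["clock"],s["position"]-T(.126,.0055)[0],s["contact_force"]-b)
f=eyes.grab_frame("top");g=eyes.grab_frame("scene")
a=cv2.resize(f["frame"][190:310,270:370,::-1],None,fx=4,fy=4,interpolation=cv2.INTER_CUBIC)
b=cv2.resize(g["frame"][150:310,250:400,::-1],None,fx=3,fy=3,interpolation=cv2.INTER_CUBIC)[:,:400]
b=cv2.resize(b,None,fx=1,fy=1);cv2.imwrite("pics/t3.png",np.hstack([a,b]))
E
```

```text
down True
[-3.67791173e-04  8.21498764e-05 -1.48249944e-04] [-0.54342387 -0.66772758  4.81343305]
fwd True
9.35 [-1.37254368e-01 -1.61243669e-02 -6.15719605e-05] [-0.61285586  0.54047206 -1.48810513]
```

View pics/t3.png

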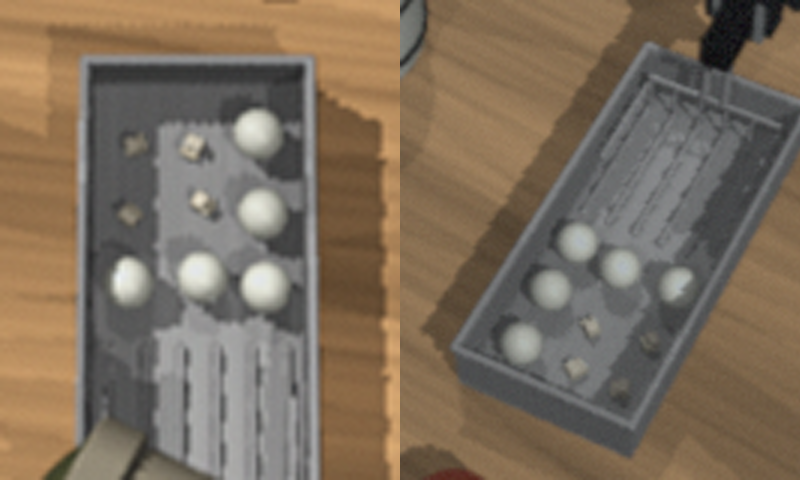

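```bash
cat > go.py <<'E'
from h import *
import sys
def T(u,z,up=0): return tool(tr(u,DV,z),TY,up,-1)
def shot(n):
    f=eyes.grab_frame("top");g=eyes.grab_frame("scene")
    a=cv2.resize(f["frame"][190:310,270:370,::-1],None,fx=4,fy=4,interpolation=cv2.INTER_CUBIC)
    b=cv2.resize(g["frame"][150:310,250:400,::-1],None,fx=3,fy=3,interpolation=cv2.INTER_CUBIC)[:,:400]
    cv2.imwrite(n,np.hstack([a,b]))
E
python3 - <<'E'
from go import *
env.movel(T(-.012,.0060)[0],.02);env.hold(.2)
b=monitor.sense()["contact_force"]
print("fwd",env.movel(T(.126,.0060)[0],.05,guard=18))
s=monitor.sense();print(s["clock"],s["position"]-T(.126,.0060)[0],b,s["contact_force"]-b)
shot("pics/t4.png")
E
```

```text
fwd True
11.9917 [-0.01881094 -0.00234854 -0.00011772] [1.22906987 0.17907709 0.45857411] [-3.76896706 -1.64561652  4.0662166 ]
```

View pics/t4.png

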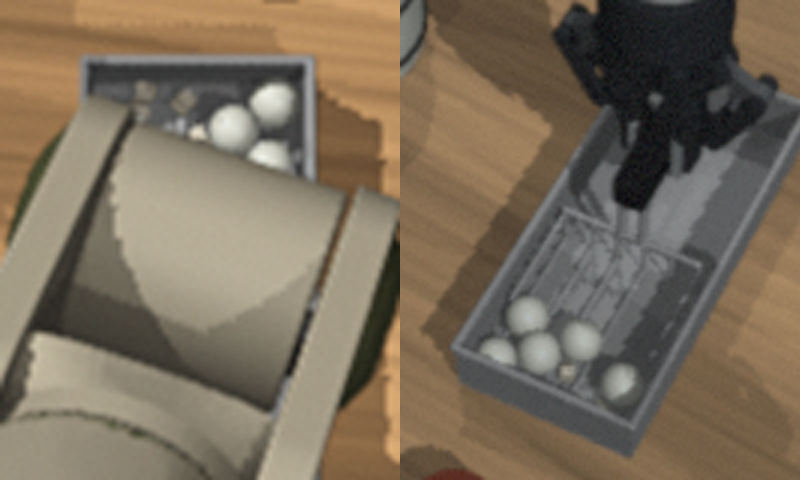

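```bash
python3 - <<'E'
from go import *
import go,h
def TT(u,v,z,up=0): return tool(tr(u,v,z),TY,up,-1)[0]
for v in (.001,-.005):
    env.movel(TT(.095,v,.0060),.06)
    r=env.movel(TT(.124,v,.0060),.06,guard=32)
    s=monitor.sense();print(v,r,s["clock"],(s["position"]-TT(.124,v,.006)).round(4),s["contact_force"].round(1))
    if not r: break
shot("pics/t5.png")
E
```

```text
0.001 True 12.7833 [-0.0159 -0.0019  0.0005] [-6.2 -1.2  8.8]
-0.005 True 13.6083 [-0.0066 -0.0011  0.0011] [-7.5 -1.7 10.4]
```

View pics/t5.png

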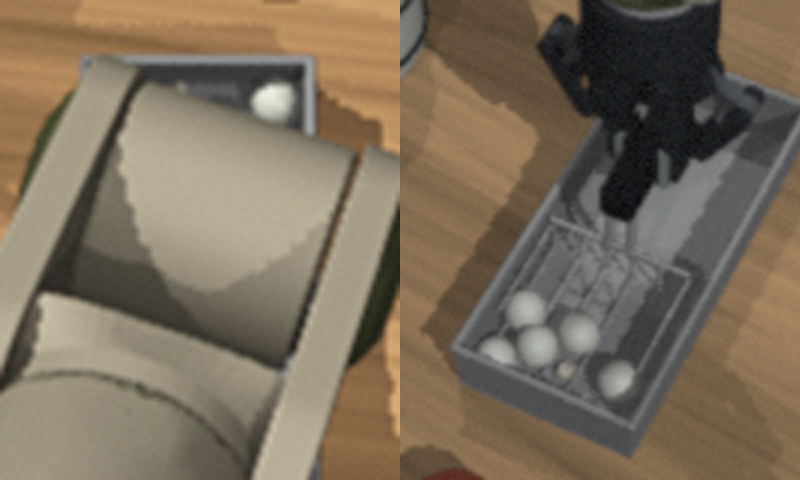

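```bash
python3 - <<'E'
from go import *
def TT(u,v,z,up=0): return tool(tr(u,v,z),TY,up,-1)[0]
for v in (-.001,-.004,-.002):
    env.movel(TT(.105,v,.0060),.08)
    r=env.movel(TT(.1245,v,.0060),.06,guard=40)
    s=monitor.sense();print(v,r,s["clock"],(s["position"]-TT(.1245,v,.006)).round(4),s["contact_force"].round(1))
    if not r: break
g=eyes.grab_frame("scene");w=eyes.grab_frame("wrist")
a=cv2.resize(g["frame"][200:310,260:350,::-1],(400,480),interpolation=cv2.INTER_CUBIC)
b=cv2.resize(w["frame"][:,:,::-1],(400,300));b=cv2.copyMakeBorder(b,0,180,0,0,0)
cv2.imwrite("pics/t6.png",np.hstack([a,b]))
E
```

```text
-0.001 True 14.3333 [-0.0075 -0.001   0.0017] [-7.  -0.6 12. ]
-0.004 True 14.95 [-0.0074 -0.001   0.0013] [-2.5 -2.   4.4]
-0.002 True 15.5833 [-0.0074 -0.0009  0.0012] [-8.1 -1.9 10.4]
```

View pics/t6.png

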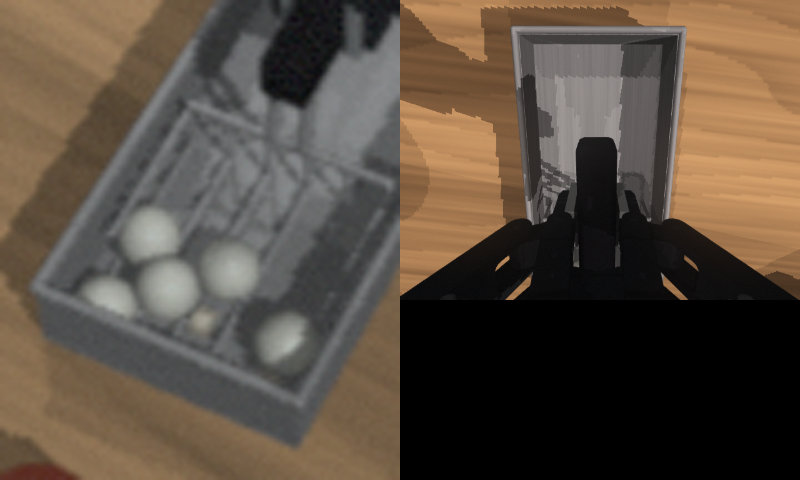

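```bash
python3 - <<'E'
from go import *
for up in (3,6,9,12,15):
    p,q=T(.1175,.0065+.1*np.sin(np.radians(up)),up);env.movel(p,.06,frame=q)
env.hold(.4)
p,q=T(.112,.075,15);env.movel(p,.06,frame=q)
print(monitor.sense()["clock"])
g=eyes.grab_frame("scene");f=eyes.grab_frame("top")
a=cv2.resize(g["frame"][170:320,240:390,::-1],(480,480),interpolation=cv2.INTER_CUBIC)
b=cv2.resize(f["frame"][190:310,290:370,::-1],(320,480),interpolation=cv2.INTER_CUBIC)
cv2.imwrite("pics/t7.png",np.hstack([a,b]))
E
```

```text
18.2083
```

View pics/t7.png

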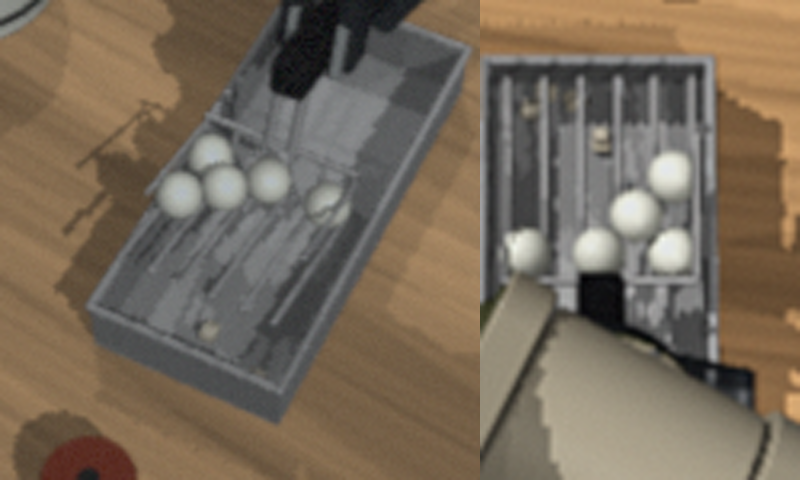

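```bash
python3 - <<'E'
from go import *
p,q=T(.06,.13,15);env.movel(p,.1,frame=q)
p,q=T(.0,.15,17);env.movel(p,.1,frame=q)
env.hold(.3)
print(monitor.sense()["clock"])
f=eyes.grab_frame("top");I=f["frame"].astype(int);cv2.imwrite("pics/raw8.png",f["frame"][:,:,::-1])
pts=np.array([proj(f,tr(u,v,.003)) for u,v in((.124,.053),(.124,-.053),(.0,-.053),(.0,.053))])
m=np.zeros(I.shape[:2],np.uint8);cv2.fillPoly(m,[pts.round().astype(int)],1)
d=(I[:,:,0]-I[:,:,2]);print(np.percentile(d[m>0],[5,50,90,98]))
n,l,st,c=cv2.connectedComponentsWithStats(((d>np.median(d[m>0])+9)&(m>0)).astype(np.uint8))
for i in range(1,n):
    r=ray(f,c[i],.007)[:2]-TC;C,S_=np.cos(TY),np.sin(TY)
    print(st[i][4],c[i].round(1),"uv",round(C*r[0]+S_*r[1],4),round(-S_*r[0]+C*r[1],4),d[l==i].max(),I[l==i].mean(0).round())
E
```

```text
20.2917
[-1.  1.  2. 17.]
40 [303.8 215.4] uv 0.1161 0.0326 22 [118. 113. 101.]
28 [313.4 214.5] uv 0.1182 0.0126 22 [119. 113. 101.]
29 [319.9 224.6] uv 0.0966 -0.0009 31 [163. 156. 141.]
```

```bash
python3 - <<'E'
from go import *
f=eyes.grab_frame("top");g=eyes.grab_frame("scene")
def an(I,f,u0,name):
    I=I.astype(int);pts=np.array([proj(f,tr(u,v,.003)) for u,v in((.124,.053),(.124,-.053),(u0,-.053),(u0,.053))])
    m=np.zeros(I.shape[:2],np.uint8);cv2.fillPoly(m,[pts.round().astype(int)],1);d=I[:,:,0]-I[:,:,2]
    n,l,st,c=cv2.connectedComponentsWithStats(((d>9)&(m>0)).astype(np.uint8))
    print(name,[(int(st[i][4]),c[i].round(1).tolist(),st[i][2:4].tolist(),I[l==i].mean(0).round().tolist()) for i in range(1,n) if st[i][4]>4])
an(cv2.imread("pics/top0.png")[:,:,::-1],f,0,"t0");an(f["frame"],f,-.06,"t")
an(cv2.imread("pics/scene0.png")[:,:,::-1],g,0,"s0");an(g["frame"],g,-.1,"s")
a=cv2.resize(g["frame"][130:310,230:400,::-1],(450,476),interpolation=cv2.INTER_CUBIC)
b=cv2.resize(f["frame"][200:320,283:363,::-1],(317,476),interpolation=cv2.INTER_CUBIC)
cv2.imwrite("pics/t8.png",np.hstack([a,b]))
E
```

```text
t0 [(77, [333.5, 222.3], [10, 11], [195.0, 195.0, 184.0]), (26, [303.5, 225.8], [6, 6], [115.0, 110.0, 98.0]), (33, [317.6, 226.2], [6, 7], [171.0, 165.0, 150.0]), (31, [320.3, 240.3], [7, 7], [161.0, 155.0, 140.0]), (78, [334.5, 242.4], [10, 12], [194.0, 195.0, 183.0]), (24, [302.2, 243.2], [6, 6], [118.0, 112.0, 100.0]), (68, [320.0, 258.7], [11, 12], [193.0, 194.0, 182.0]), (49, [302.2, 259.7], [9, 11], [196.0, 196.0, 185.0]), (68, [335.5, 261.1], [12, 11], [196.0, 196.0, 185.0])]
t [(40, [303.8, 215.4], [9, 8], [118.0, 113.0, 101.0]), (29, [313.5, 214.4], [6, 6], [119.0, 114.0, 102.0]), (31, [319.9, 224.4], [5, 7], [161.0, 154.0, 139.0]), (88, [339.5, 286.7], [11, 13], [197.0, 198.0, 186.0]), (83, [329.2, 296.5], [13, 11], [202.0, 202.0, 191.0])]
s0 [(24, [313.2, 258.6], [7, 6], [138.0, 134.0, 125.0]), (30, [308.1, 272.4], [7, 6], [139.0, 136.0, 126.0]), (5, [321.6, 278.8], [2, 3], [97.0, 94.0, 86.0])]
s [(23, [305.0, 273.0], [5, 7], [138.0, 135.0, 125.0])]
```

```bash
python3 - <<'E'
import cv2
I=cv2.imread("pics/raw8.png").astype(int)
d=I[:,:,2]-I[:,:,0]
print(d[209:222,297:319]);print(I[209:222,297:319,1])
E
```

```text
[[-1  0 -1  0  1  0  1  0  0  0 -1  0 -1  0  0  0 -2 -1  0  0  0  0]
 [ 2 -2  0  0  0 -1 -1  7  7  6  6  4  0 -1 -2 -1 -1 -2  0  1  1  1]
 [-1 -2  1  0  0  0  5 14 18 17 17 14  5  0  1 -1  1  5  4  2 -1  0]
 [-1  0  1  0 -1 -2  5 16 20 20 19 15  5  1  3  9 15 14 14  7  0 -1]
 [ 0  0 -1 -3  1 -1  5 16 21 20 21 16  6  5 17 20 21 21 18  9  0  1]
 [-1  0 -1  1  3  5  8 16 19 19 20 17  4  6 18 19 18 21 19 12  0  0]
 [ 0  0  0  5 11 13 14 15 13  9  9  7  1  5 16 22 20 22 21 15  1  0]
 [-1 -2  0 13 19 19 21 22 11  1  0  0 -2  2 14 22 20 18 18 11  3 -1]
 [ 0 -1  3 17 21 20 22 20  6  1 -1  1 -1 -1  5 14 14  6  3  2  1 -1]
 [ 0  0  3 15 20 21 22 16  1 -1 -2  1  1  0  0  2  3  0 -1 -1  0 -1]
 [-1  1  1  8 13 15 18 11  1 -2  1 -1 -1 -1  0  1  1  0  1 -1  0  1]
 [ 0  1  0  2  2  4  6  5 -1  0  1  1  1  0  0  1  2  0  1  0  1 -1]
 [ 2 -1 -1  0  0  0  2  1 -1  0 -1  0  0 -1  0  2  2  1  1  0  0  3]]
[[ 57  56  59  56  55  58  56  58  59  55  57  56  59  59  60  60  59  59
   59  59  60  57]
 [ 65  64  68  67  66  66  65  70  81  79  70  62  66  71  66  59  62  66
   70  69  67  66]
 [ 84  85  86  8
[... 307 characters left out ...]
8 102  88  89 110 104 107 127
  137 122  82  90]
 [ 87  83  74  90 106  82  83  98  90  92  95  94  87  81  95 110 114 137
  128 104  75  90]
 [ 86  78  64  88 122 117 125 129  97  88  88  91  89  84  95 118 119 117
  104  95  83  90]
 [ 89  82  69 104 142 141 148 133  89  87  89  90  90  89  93 105 100  84
   83  86  89  91]
 [ 92  89  78  99 127 129 140 118  82  88  88  90  92  86  85  83  88  86
   86  91  91  90]
 [ 90  95  89  87  93  96 109 100  82  88  90  92  87  87  85  88  86  87
   86  89  90  90]
 [ 89  93  91  88  83  81  83  89  87  90  89  89  87  87 103 108 103 117
  109  86  92  98]
 [ 91  92  91  87  86  88  89  87  88  88  89  88 103 120 133 136 135 146
  137 112 111 125]]
```

```bash
cat >>go.py <<'E'
YJ=np.arctan2(JAR[1],JAR[0])
def J(d,z,up,dl=0.): # nose d ahead of jar centre along scoop axis, dl to left
    c,s=np.cos(YJ),np.sin(YJ);return tool([JAR[0]+c*d-s*dl,JAR[1]+s*d+c*dl,z],YJ,up,-1)
def circ(I,f,col=(0,0,255)):
    for r,z in((.055,.085),(.061,.085)):
        P=np.array([proj(f,[JAR[0]+r*np.cos(t),JAR[1]+r*np.sin(t),z]) for t in np.linspace(0,6.283,40)])
        for p in P: cv2.circle(I,tuple((p*16).round().astype(int)),6,col,-1,shift=4)
E
python3 - <<'E'
from go import *
p,q=J(-.03,.15,17,-.002);env.movel(p,.16,frame=q);env.hold(.2);print(monitor.sense()["clock"])
f=eyes.grab_frame("top");g=eyes.grab_frame("scene")
k=4
def ov(I,f,x0,x1,y0,y1,k):
    I=cv2.resize(np.ascontiguousarray(I[y0:y1,x0:x1]),None,fx=k,fy=k,interpolation=cv2.INTER_CUBIC)
    for r in(.055,.061):
        for t in np.linspace(0,6.283,24):
            p=(proj(f,[JAR[0]+r*np.cos(t),JAR[1]+r*np.sin(t),.085])-[x0,y0]+.5)*k
            cv2.circle(I,tuple(p.round().astype(int)),1,(0,0,255),-1)
    return I
a=ov(cv2.imread("pics/raw8.png"),f,410,510,255,355,4)
b=ov(f["frame"][:,:,::-1],f,410,510,255,355,4)
c=ov(g["frame"][:,:,::-1],g,160,360,90,190,4)[:200*2]
o=np.vstack([np.hstack([a,b])[:340],cv2.resize(c,(800,400))[:260]]);cv2.imwrite("pics/t9.png",o)
E
```

```text
21.9
```

View pics/t9.png

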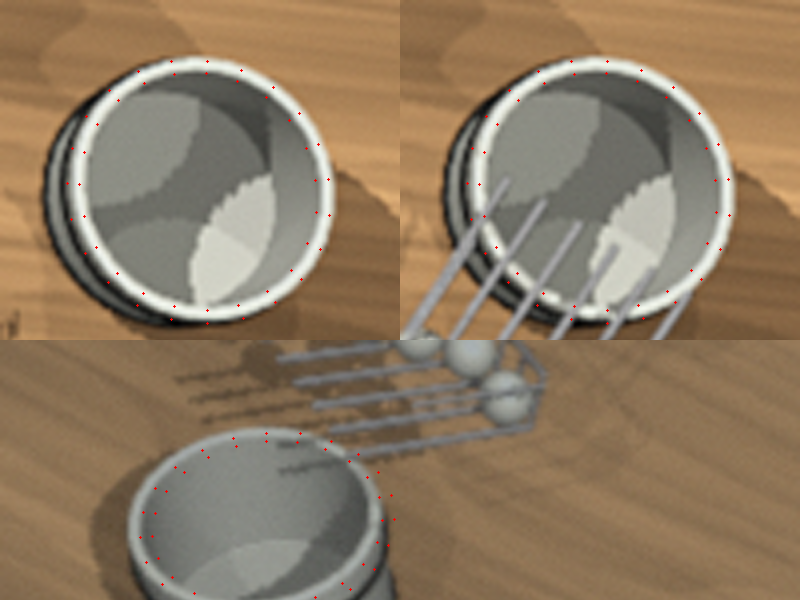

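```bash
sed -i 's/JAR=np.array(\[.5386,-.2665\])/JAR=np.array([.5406,-.2690])/' h.py; python3 - <<'E'
from go import *
f=eyes.grab_frame("top")
m=ray(f,(410+198/4-.5,255+235/4-.5),.15)[:2]-[.5386,-.2665];y=np.arctan2(-.2665,.5386)
print("nose d,lat rel old jar",m@[np.cos(y),np.sin(y)],m@[-np.sin(y),np.cos(y)])
E
```

```text
nose d,lat rel old jar -0.03109278601123284 0.0013092936829418298
```

```bash
python3 - <<'E'
from go import *
def go(d,z,up,v=.05,h=0):
    p,q=J(d,z,up,-.003);env.movel(p,v,frame=q)
    if h: env.hold(h)
go(-.016,.125,8,.08);go(-.016,.105,3,.05)
for up in(0,-2,-4,-6,-8,-10,-12): go(-.016,.093,up,.04,.15)
for up in(-18,-24,-30): go(-.016,.092,up,.06,.1)
env.hold(.3)
s=monitor.sense();print(s["clock"],s["contact_force"])
f=eyes.grab_frame("top");cv2.imwrite("pics/raw10.png",f["frame"][:,:,::-1])
g=eyes.grab_frame("scene");cv2.imwrite("pics/raw10s.png",g["frame"][:,:,::-1])
E
```

```text
27.6583 [ 0.23125147 -0.28475238 -0.448335  ]
```

```bash
python3 - <<'E'
from go import *
p,q=J(-.02,.16,-30,-.003);env.movel(p,.1,frame=q)
p,q=J(-.06,.19,0,-.003);env.movel(p,.12,frame=q)
y=-.2075;n=np.array([.4515,.3225,.14]);n[:2]+=.135*np.array([np.cos(y),np.sin(y)])
p,q=tool(n,y,s=-1);env.reach(p,q);env.hold(.2)
s=monitor.sense();print(s["clock"],s["contact_force"])
f=eyes.grab_frame("top");g=eyes.grab_frame("scene");I=f["frame"][:,:,::-1];G=g["frame"][:,:,::-1]
a=cv2.resize(I[255:355,410:510],(400,400),interpolation=cv2.INTER_CUBIC)
gr=cv2.cvtColor(a,cv2.COLOR_BGR2GRAY)
c=cv2.HoughCircles(gr,cv2.HOUGH_GRADIENT,1,18,param1=80,param2=14,minRadius=22,maxRadius=34);print(c)
cv2.imwrite("pics/t11.png",a);cv2.imwrite("pics/top11.png",I);cv2.imwrite("pics/scene11.png",G)
E
```

```text
31.5917 [-0.37752926 -0.12840049 -1.86696513]
[[[225.5 259.5  33.4]
  [242.5 166.5  24.3]
  [198.5 139.5  26. ]]]
```

```bash
python3 - <<'E'
from go import *
f=eyes.grab_frame("top");g=eyes.grab_frame("scene")
print([monitor.sense()["contact_force"][2].round(2)])
A=cv2.imread("pics/raw8.png").astype(int);B=f["frame"][:,:,::-1].astype(int)
for nm,I in(("empty",A),("now",B)):
    w=(I[:,:,2]-I[:,:,0]>7)&(I.min(2)>60)
    m=np.zeros(I.shape[:2],np.uint8);cv2.fillPoly(m,[np.array([proj(f,[JAR[0]+.054*np.cos(t),JAR[1]+.054*np.sin(t),.085]) for t in np.linspace(0,6.28,30)]).round().astype(int)],1)
    print(nm,(w&(m>0)).sum())
    if nm=="now":
        for r in range(270,336): print("".join("#" if w[r,c] and m[r,c] else ("." if m[r,c] else " ") for c in range(425,497)))
# white balls anywhere else
I=B;w=((I.min(2)>150)).astype(np.uint8)
n,l,st,c=cv2.connectedComponentsWithStats(w)
print([(int(st[i][4]),c[i].round().tolist()) for i in range(1,n) if st[i][4]>12])
E
```

```text
[np.float64(-1.83)]
empty 1765
now 1517
                                                                        
                                                                        
                              #####....                                 
                           ##.......#...##.                             
                        #..........#........#                           
                      #........................                         
                    #............................                       
                   .....#.........................                      
                 #.......#...#......................                    
                #............###......#...............                  
               ##......###.....#.##....................                 
              #.#.....#.#.###....#..#...................                
             #.#.......##.#.##.#.........................               
             .##....#.######.##.....#.#...............#...              
            ###......##.#.##.#........
[... 3410 characters left out ...]
                                                       
                                                                        
                                                                        
                                                                        
                                                                        
[(640, [32.0, 61.0]), (81, [74.0, 73.0]), (65, [45.0, 75.0]), (572, [24.0, 89.0]), (64, [59.0, 78.0]), (303, [170.0, 170.0]), (2431, [458.0, 209.0]), (19, [347.0, 215.0]), (63, [290.0, 251.0]), (192, [329.0, 307.0]), (1208, [62.0, 301.0]), (1717, [323.0, 289.0]), (510, [25.0, 272.0]), (980, [462.0, 307.0]), (66, [470.0, 297.0]), (140, [10.0, 368.0])]
```

```bash
python3 - <<'E'
from go import *
f=eyes.grab_frame("top");g=eyes.grab_frame("scene")
B=f["frame"][:,:,::-1].astype(int)
def patch(I,x0,x1,y0,y1,s=1):
    G=I[y0:y1:s,x0:x1:s].mean(2).astype(int);ch=" .:-=+*#%@"
    for r in G: print("".join(ch[min(9,v*10//230)] for v in r))
print("tray/wall");patch(B,282,300,240,262)
print("jar top");patch(B,420,500,266,340)
G=g["frame"][:,:,::-1].astype(int)
print("jar scene");patch(G,188,264,108,186)
A=cv2.imread("pics/top0.png").astype(int)
n,l,st,c=cv2.connectedComponentsWithStats(((A.min(2)>150)).astype(np.uint8))
print([(int(st[i][4]),c[i].round().tolist()) for i in range(1,n) if st[i][4]>12])
E
```

```text
tray/wall
=======*#+:-------
=======+#+::------
=======+#+:-------
=======+#+::------
===+===*#+:-------
===+===*#=::------
=======*#+::------
=======*#+::------
=======*#=::------
++=====*#+::------
+++++++*#+:-------
+++++++*#=:-=--=--
+++++++*#=:-=====-
+++++++*#=::-=====
+++++++*#=:--=====
+++++++*#=:-======
+++++++*#=:-======
+++++++*#=:-======
+++++++*#=:-======
+++++++*#=:-======
+++++++*#=:-======
+++++++*#=:-======
jar top
===+++++++++++++++++++++++++++++++++==++++++++++++++++++++++++++++++++++++++++++
==+++++++++++++++++++++++++++++++======+++++++++++++++++++++++++++++++++++++++++
========++++++++++++++++++++++=+=+===++=++++++++++++++++++++++++++++++++++++++++
==============+++++++++++++++====+***#%%####***+++++++++++++++++++++++++++++++++
====================+++====-==+##%%%@@@@@@@@%%%%#*++++++++++++++++++++++++++++++
+++=++==+===============---+##@@@@@@@@@@@@@@@@@@@%%#*+++++++++++++++++++++++++++
=+++++++++++++++++=+==--=*#%@@@@@%%%%####%%%%%@@@@@@%#*+++++++++++++++++++++++++
==+++=+++++++++++++=-::+%@@@@@%#*+==-------==+##%@@@@@%#*+++++++++++++++++++++++
===+==++=+=+++++
[... 11081 characters left out ...]
++++++=========================++
===============-=-----=-=-=-========+++++++===============================++
==================----=-====----==========================================++
===========---=====-==----=-=-=-===========----===========================++
[(652, [32.0, 61.0]), (84, [74.0, 73.0]), (13, [26.0, 72.0]), (66, [44.0, 75.0]), (579, [24.0, 89.0]), (68, [59.0, 78.0]), (305, [170.0, 170.0]), (2444, [458.0, 209.0]), (29, [347.0, 219.0]), (76, [333.0, 222.0]), (53, [290.0, 246.0]), (20, [318.0, 225.0]), (79, [334.0, 242.0]), (60, [348.0, 262.0]), (91, [319.0, 258.0]), (65, [301.0, 259.0]), (87, [335.0, 260.0]), (1097, [463.0, 307.0]), (28, [348.0, 314.0]), (15, [289.0, 313.0])]
```

```bash
python3 - <<'E'
from go import *
y=-.2075;c_,s_=np.cos(y),np.sin(y);h=np.array([.4515,.3225,0])
def P(dx,dy,z): return h+[c_*dx-s_*dy,s_*dx+c_*dy,z]
ch=" .:-=+*#%@"
for nm in("top","scene"):
    f=eyes.grab_frame(nm);I=f["frame"].astype(int)
    Q=np.array([proj(f,P(a,b,.14)) for a in(.030,.135) for b in(-.05,.05)]);x0,y0=np.maximum(Q.min(0).astype(int)-4,0);x1,y1=Q.max(0).astype(int)+6
    print(nm,Q.round().tolist())
    for r in I[y0:y1,x0:x1].mean(2).astype(int): print("".join(ch[min(9,v*10//230)] for v in r))
print(monitor.sense()["contact_force"])
E
```

```text
top [[161.0, 301.0], [109.0, 283.0], [183.0, 246.0], [132.0, 229.0]]
++++++++++++++++++++*+++++*+++++++++++**++++****++++++****+++***********+**+++++++++
+++++++++++++++++++**+++******+++**+*++++++++++++=+++*+**++++*****#**************+++
++++++++++++++++++++*++********++*****++++++++++++=++++++++++++*********************
++++++++++++++++++++*++*******+++******++***+**+++=++++++=+++++*******+*************
+++++++++++++++++++**++*****++++******+++******++++++++++=+++++********+*+++*++*****
++++++++++++++++++++++*******=+*******+++*****++++++++++++++++********++++++++++++++
++++++++++++++++++++++******+=+*****+++++*****++++++*+*++=+************+++++++++++++
+=+=+==+++++++++++++++++++**==+*****+++++*****++++***+++++***************+++++++++++
============+===+++++++++***=++**++***++****++++++****+++********************+++****
++++++====++=+======+++++**==+++++++**=+++*++++++++*++++****************************
++++++++++++=+=+====+++++**==+++++++*+=++++++=++++++**++****************************
++++++++++++++++++++++++**+-=++++++**==++++++++++++++*++****************************
+++++++++++
[... 14688 characters left out ...]
===========================---=-------
+++++++++===+++++++++++=========+===++++++==+===============================================-======----
+++++++++++===+++++++++++===========+==++++===================================================--======-
++++++++++=++===++++++++++++=======+====++++++==============================================-===---====
++++++++++++====+==++++++++++===========+=++++++==============================================-=-=---==
+++++++++++++======+=++++++++++========+=====++++++===========================================-==-----=
+++++++++++++++=+====++++++++++++==============++++============================================-=-=-==-
[-0.20511321 -0.4461883  -1.26981648]
```

```bash
python3 - <<'E'
from go import *
y=-.2075;n=np.array([.4515,.3225,.0]);n[:2]+=.135*np.array([np.cos(y),np.sin(y)])
T2=lambda z:tool(n+[0,0,z],y,s=-1)[0]
env.movel(T2(.010),.12);env.hold(.2)
r=env.movel(T2(.0005),.02,guard=4);s=monitor.sense();print(r,s["position"][2]-T2(.002)[2],s["contact_force"])
env.release();env.hold(.2);env.movel(T2(.12),.15)
print(monitor.sense()["clock"])
# wrist look over the jar
q=tool(n,np.arctan2(-.27,.54),s=-1)[1]
env.reach([.50,-.25,.36],q);env.hold(.2)
w=eyes.grab_frame("wrist");cv2.imwrite("pics/w12.png",w["frame"][:,:,::-1]);print(monitor.sense()["clock"],proj(w,[*JAR,.085]),proj(w,[*JAR,.021]),proj(w,[JAR[0]+.013,JAR[1],.021]))
E
```

```text
True 0.00029078751237424094 [-0.47350943 -0.84377095  3.68711873]
35.6333
38.0417 [315.04728587 229.46539428] [314.94680524 215.71724394] [319.29541798 224.17451354]
```

```bash
python3 - <<'E'
from h import *
I=cv2.imread("pics/w12.png");x0,x1,y0,y1=262,368,165,285
G=I[y0:y1,x0:x1].astype(int).mean(2).astype(int);ch=" .:-=+*#%@"
for r in G: print("".join(ch[min(9,v*10//230)] for v in r))
a=cv2.resize(cv2.cvtColor(I,cv2.COLOR_BGR2GRAY)[y0:y1,x0:x1],None,fx=4,fy=4,interpolation=cv2.INTER_CUBIC)
print(cv2.HoughCircles(a,cv2.HOUGH_GRADIENT,1,50,param1=60,param2=16,minRadius=32,maxRadius=48)/4)
E
```

```text
-------------------------------------------------------------------------======-------========------------
------------------------------------::----:-------------------------------=---------=======-------------==
--:-----------------------::::--:::::::::::-:-------------------------------------========------------====
:::-::::--::----:-----::::::::::::::::::::::::::..::.:.::-----------------------========------------======
:::::::::::::::::-::::::::::::::::::::::......        ........----------------========------------========
:::::::::::::::::::::::::::::::::::::..            .....      ...::------------=====------------==========
:::::::::::::::::::::::::::::::::....     ...::::::::::::...     ...::---------===------------============
:::::::::::::::::::::::::::::::..     ...:::::::::::::::::::::::..  ...:--------------------==============
::::::::::::::::::::::::::::::.    ..:::::::::.........::::::::::::.   ..:---------------=================
::::::::::::::::::::::::::::..  ..::::::...... ..     . .......:::::::. ...:---::-------==================
::::::::::::::::::::::::::..  
[... 11116 characters left out ...]
------------------------------------------------------------=====-----------------------
-----------------------------------------------------------------------------===-=------------------------
--------------------------------------------------------------------------=-==----------------------------
-------------------------------------------------------------------------===------------------------------
-----------------------------------------------------------------------==---------------------------------
--------------------------------------------------------------------====----------------------------------
[[[23.625 41.125  9.625]
  [77.125 38.125 10.4  ]
  [35.125 75.875  8.45 ]]]
```

```bash
python3 -c "
from bench import job,env,monitor
env.hold(.2);print(monitor.sense()['clock']);print(job.hand_in())"
```

```text
38.2417
the job is handed in; nothing more can be done
None
```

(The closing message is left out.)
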